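Find the concealed catch of a bench instrument's battery door

TASK

The instrument lies face down on the repair bench, and its battery door is locked by a concealed catch: one of the four identical flush pads in the row beside the door is a push button, the other three are solid. Feel along the row with the shut fingertips, pressing the pads lightly one after the other until one gives, and press that one fully in so that the battery door springs up by itself; then let go of it and draw the hand clear. Do not push or pull the door, do not lean hard on the instrument, and leave the loose things on the bench where they are.

Things in the scene. Friction and masses are not known exactly. Their poses are not given: they have to be found in the camera images.
- case: Grey plastic instrument, face down, fixed in a low aluminium cradle: 260 mm along its x, 330 mm along its y (356 mm over the 30 mm high cradle rails). Origin: centre of its underside, on the bench; z up. Its flat rigid back panel faces up, 70 mm above the origin. A row of four equal square pads runs along y at x = -75 mm. The door lies at x -3 to 85 mm, y -60 to 60 mm.
- pad_1 (a point): Centre of the top of pad 1 of the row, at y = -112.5 mm of the case, 68 mm above the bench; stays put when the pad is pressed. Grey pad, 50 mm square, in a well 52 mm square, its top 2 mm below the panel. All four look the same: three are solid and rigid, one, a different one each time, is the release button.
- pad_2 (a point): Centre of the top of pad 2 of the row, at y = -37.5 mm of the case, 68 mm above the bench; stays put when the pad is pressed. Grey pad, 50 mm square, in a well 52 mm square, its top 2 mm below the panel. All four look the same: three are solid and rigid, one, a different one each time, is the release button.
- pad_3 (a point): Centre of the top of pad 3 of the row, at y = 37.5 mm of the case, 68 mm above the bench; stays put when the pad is pressed. Grey pad, 50 mm square, in a well 52 mm square, its top 2 mm below the panel. All four look the same: three are solid and rigid, one, a different one each time, is the release button.
- pad_4 (a point): Centre of the top of pad 4 of the row, at y = 112.5 mm of the case, 68 mm above the bench; stays put when the pad is pressed. Grey pad, 50 mm square, in a well 52 mm square, its top 2 mm below the panel. All four look the same: three are solid and rigid, one, a different one each time, is the release button.
- release (a joint): How far the release button is pressed straight down, in m: 0 = out, 0.005 = fully in. It gives at about 2 N and needs about 5 N to be fully in; it springs back when let go. The catch frees the door at about 3.5 mm.
- door (a joint): Angle of the battery door, rad: 0 = shut, flush with the panel, held by the catch; when the catch is freed, its spring swings it up within about a second and keeps it standing open at about 0.9.
- door_edge (a point): Middle of the upper rim of the battery door's free edge, the edge nearest the pads. The door is a grey plate, 88 by 120 by 3 mm with three low ribs, hinged along the case's y at its +x edge (x = 85 mm, 67 mm above the bench). Its free edge rises and swings away from the pads.
- battery: Loose black battery pack, 70 by 50 by 18 mm, lying beside the case; bystander. Origin: centre of its underside.
- driver: Loose screwdriver, 170 mm long, lying beside the case; bystander. Origin: under its middle, on the bench; handle to its -x.
- jar_c (a point): Middle of a loose screw-top jar of 52 mm diameter and 60 mm height, standing beside the case; bystander.
- spool_c (a point): Middle of a loose metal spool of 60 mm diameter and 34 mm height, standing beside the case; bystander.

How it is judged:
By the outcome, as a careful person would: the job done as asked, in the order asked, and still so for the second after the job is handed in, with the robot touching nothing.
It also fails if it takes over 56 s, if anything falls off the work surface, if the arm or the gripper's body presses on something with over 40 N, if the wrist force passes 120 N, or if a joint passes its speed limit or range.

ROBOT

A 6-joint arm with a two-finger parallel gripper is mounted at the origin on the work surface. World frame = base frame: x ahead of the robot, y to its left, z up, the work surface at z = 0. Lengths are in mm, angles in rad, forces in N, time in s.
With the tool pointing down it reaches from about 275 to 750 mm from the base axis. Payload 10.2 kg.
Tool frame: the origin (TCP) lies at the very end of the fingers, on their centre line; the grasp point (between the pads) lies 19 mm behind it (ctrl.grip_depth is the distance from the TCP to the grasp point, in mm); z points along the fingers, x is the direction in which the jaws open and shut, and the axes are right-handed (so a half turn about z gives the same grasp; the last joint's range is limited). The gripper opens to 85 mm and grips with 20 to 120 N. Pads are 22 mm wide; open, the fingers measure 114 mm over their backs; the gripper's body (76 mm by 85 mm) begins 54 mm behind the grasp point. The pads swing forward as they close: fully open they stand 13 mm farther back than shut.
Start: joints at [0.882, 0.313, 1.498, -0, 1.331, -0.223], TCP at [235.81, 469.068, 231.294] pointing down, gripper open.
Joint ranges: [-2.94, 2.94], [-0.97, 2.17], [0.19, 2.56], [-1.23, 4.37], [0.02, 3.11], [-2.88, 2.88]. Speed limits (rad/s): [2.39, 2.39, 3.01, 3.14, 3.14, 3.14].

INTERFACE

Orientations are given as a unit quaternion [w, x, y, z].
In Python, from rig import ctrl gives the robot as it stands.
- The arm moves only by the tool play_rows, never from a script. Its argument "motion" is a list of rows, each a list of 2 entries, a list of its own where there are three numbers: the shift along the tool's x, y, z in mm, then the turn, a rotation vector about the tool's x, y, z in degrees. A call has 1 to 20 rows; each row shifts and turns the commanded pose from where the row before left it, along the tool's axes as they then stand; what a row does not reach is not made up. A row lasts 1/12 s, in which the tool goes at most 41.7 mm and 7.16 degrees, less where a joint would pass 70% of its speed; a pose out of reach is approached as far as the arm can. A call with a gripper value outside its range is refused whole. "fingers" is the finger opening in mm, from 0 to 85.4, set as the call begins (left out, the last holds). The fingers move at their own pace and stop on an object; "squeeze" is the grip in N (left out, the last holds). Time passes only in rows, so rows that do not move let the fingers close. It gives the time, the measured TCP pose, the force and the opening at its end, in the units of the state.
- ctrl.sense(): the state, without advancing time (a new reading comes with each control period).
- ctrl.capture(name): name is "scene" or "top" or "wrist"; returns the picture (384x512x3 uint8, red, green, blue); there is no depth.
- ctrl.get_calibration(name): a dict with "K" (3x3 intrinsics, pixels), "R" (3x3) and "t" (3): a world point X has camera coordinates R X + t; the wrist camera has in their place "tool_from_camera" (4x4, takes a point from camera to tool coordinates, whose origin is the TCP and whose axes are the tool frame's). Camera axes: x right, y down, z forward; pixel columns grow to the right and rows downward; lengths in mm; the calibration is good to about 2 mm. A picture is of the moment at which its call begins: read the wrist's pose just before it. get_calibration takes no time and is no camera call.
- ctrl.finish_job(): hands the job in, once; it reports no verdict.
Trained networks look in the newest picture that a camera, given by its name, has taken for a name from the list of things; names that differ only in an ending like _2 or _b are one class to them, and where a whole thing is asked for, a point or a joint stands for the part that bears it (a point fixed in the world has none). Each returns a list of dicts, best first, with "p" (0 to 1); they miss things now and then, are a little off and sometimes report something else, mostly with a low value. They report only what shows in the picture. A call takes as long as a camera call.
- ctrl.spot_in(camera, name): "position" ([column, row] as shares, 0 to 1, of the picture: columns of its width, rows of its height, amid what is visible of it).
The state is a dict: "time_s": time; "joints": joint angles; "dq": joint speeds; "tau": joint torques, N m; "eef_pos": TCP position; "ee_rot": TCP orientation; "force": force on the tool from outside, world axes, zero at the start; "wrist_torque": the same for the moment, N m; "grip_width": opening from 0.0 (shut) to 1.0 (fully open).
Only numpy, scipy, OpenCV 4.12 (cv2) and the standard library are available. Lean on these libraries where they do the work, as an engineer would, in place of code of your own. Each camera call takes 0.05 s, during which the arm holds its last target. There are 200 camera calls.

## Working session

There is one attempt and no reset: what is moved stays moved. The work goes in short steps, Python scripts to look and compute and a tool call to move; the robot and the scene stay as the last step left them, time stands still between calls to the robot, and variables do not carry over. Pictures are saved under pics/ and viewed, about 8 in all and at most 12, crops included, and the job is handed in when it is done.

Besides the shell and the picture viewer there is one more tool, called after "Request:" as name(argument=value, ...) on one line, values as JSON. play_rows: Moves the arm, as the interface text tells. Its arguments: {"type":"object","properties":{"motion":{"type":"array"},"fingers":{"type":"number"},"squeeze":{"type":"number"}},"required":["motion"]}

```bash
mkdir -p pics; ls
python3 - <<'E'
from rig import ctrl
import cv2,numpy as np
print(ctrl.sense())
for c in("top","scene"):
    im=ctrl.capture(c); cv2.imwrite(f"pics/{c}0.png",im[:,:,::-1])
    k=ctrl.get_calibration(c); print(c,k)
    for n in("case","pad_1","door_edge","door","battery","driver","jar_c","spool_c"):
        print(n,[(round(d["p"],2),[round(d["position"][0]*512),round(d["position"][1]*384)]) for d in ctrl.spot_in(c,n)][:5])
E
```

```text
pics
{'time_s': 0.0, 'joints': array([ 8.81578037e-01,  3.13465075e-01,  1.49846622e+00, -2.06820590e-05,
        1.33097915e+00, -2.23381046e-01]), 'dq': array([ 1.79370794e-04, -7.76770009e-04,  1.19573586e-03, -2.02963444e-04,
       -1.36740149e-03, -5.66746288e-05]), 'tau': array([ 4.17023584e-04, -4.12261069e+01, -2.59742171e+01, -1.57559180e-04,
        4.15664210e-03, -1.34312304e-04]), 'eef_pos': array([235.64960052, 468.84714726, 230.71639099]), 'ee_rot': array([ 2.22452880e-04,  8.51224401e-01,  5.24801473e-01, -6.20289173e-04]), 'force': array([-0.38965254, -0.5211946 ,  0.97925547]), 'wrist_torque': array([-0.01713785,  0.00159013, -0.04878482]), 'grip_width': 1.0017331791460051}
top {'K': array([[384.62239133,   0.        , 249.53895833],
       [  0.        , 384.62239133, 188.40270412],
       [  0.        ,   0.        ,   1.        ]]), 'R': array([[-0.01506341, -0.99984026,  0.00962065],
       [-0.99832828,  0.01450228, -0.05594941],
       [ 0.05580096, -0.01044736, -0.99838725]]), 't': array([  21.83086369,  586.66004645, 1091.07539735])}
case [(0.65, [294, 175]
[... 294 characters left out ...]
ay([[370.15181721,   0.        , 259.1704757 ],
       [  0.        , 370.15181721, 184.70308454],
       [  0.        ,   0.        ,   1.        ]]), 'R': array([[ 3.21307365e-01,  9.46974923e-01,  2.68557908e-04],
       [ 6.16270385e-01, -2.08884402e-01, -7.59327413e-01],
       [-7.19007921e-01,  2.44142995e-01, -6.50708697e-01]]), 't': array([-215.7099941 , -295.32912649, 1514.12787898])}
case [(0.73, [208, 216]), (0.48, [296, 215])]
pad_1 [(0.61, [210, 216])]
door_edge [(0.81, [210, 214]), (0.25, [212, 216])]
door [(0.79, [210, 212])]
battery [(0.79, [298, 214]), (0.56, [208, 218])]
driver [(0.73, [212, 216]), (0.68, [125, 212])]
jar_c [(0.81, [281, 169])]
spool_c [(0.58, [115, 258])]
```

Run:
```python
import cv2
im=cv2.imread("pics/top0.png")[80:280,170:420]
cv2.imwrite("pics/top0c.png",cv2.resize(im,None,fx=3,fy=3,interpolation=cv2.INTER_CUBIC))
```

```text
(no output)
```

View pics/top0c.png

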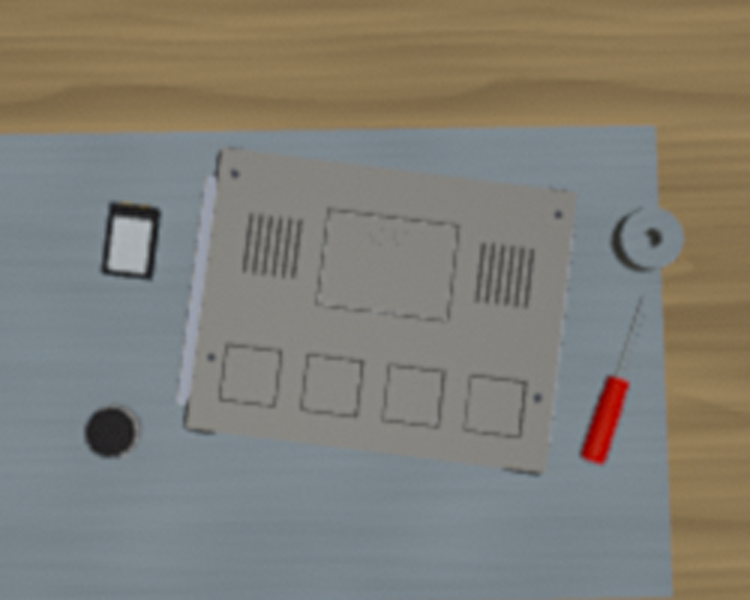

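The top view shows the case with its four pads at crop pixels (250,375), (332,385), (414,396) and (495,406). The shut door is at (388,265), farther from the robot. The battery and jar are to the left, the spool and screwdriver to the right.

Run:
```python
from rig import ctrl
import numpy as np
from scipy.spatial.transform import Rotation as R
k=ctrl.get_calibration("top");K,Rm,t=k["K"],k["R"],k["t"]
def w(c,z):
    p=(np.array(c)+.5)/3-.5+[170,80]; d=Rm.T@np.linalg.inv(K)@[*p,1]; o=-Rm.T@t
    return (o+d*(z-o[2])/d[2])[:2]
px=[(495,406),(414,396),(332,385),(250.5,375),(459,223),(329,208),(318,304),(449,320)]
obj=np.array([(-75,-112.5),(-75,-37.5),(-75,37.5),(-75,112.5),(85,-60),(85,60),(-3,60),(-3,-60)])
W=np.array([w(p,70 if i>3 else 69) for i,p in enumerate(px)])
a=obj-obj.mean(0);b=W-W.mean(0)
th=np.arctan2((a[:,0]*b[:,1]-a[:,1]*b[:,0]).sum(),(a*b).sum())
M=np.array([[np.cos(th),-np.sin(th)],[np.sin(th),np.cos(th)]])
T=W.mean(0)-M@obj.mean(0)
print("yaw",np.degrees(th),T,"\nres",(W-obj@M.T-T).round(1).tolist())
print("pads",(obj[:4]@M.T+T).round(1).tolist())
s=ctrl.sense();q=s["ee_rot"];r=R.from_quat(q[[1,2,3,0]]).as_matrix();print(r.round(4))
for i in range(4): print(i+1,(r.T@[*(obj[i]@M.T+T-s["eef_pos"][:2]),0]).round(1))
```

```text
yaw -8.026507762223988 [ 598.27056019 -117.8284516 ] 
res [[-0.6, 0.6], [-0.9, 0.1], [-0.2, 0.5], [-0.4, 0.4], [2.0, -0.3], [0.7, 0.2], [-0.5, -0.3], [-0.1, -1.1]]
pads [[508.3, -218.8], [518.8, -144.5], [529.2, -70.2], [539.7, 4.0]]
[[ 0.4491  0.8935 -0.    ]
 [ 0.8935 -0.4491 -0.    ]
 [-0.     -0.     -1.    ]]
1 [-492.2  552.4   -0. ]
2 [-421.1  528.4   -0. ]
3 [-350.1  504.4   -0. ]
4 [-279.   480.4   -0. ]
```

Request:
play_rows(motion=[[[0,0,0],[0,0,-6.2]],[[0,0,0],[0,0,-6.2]],[[0,0,0],[0,0,-6.2]],[[-24.6,21.5,0],[0,0,0]],[[-24.6,21.5,0],[0,0,0]],[[-24.6,21.5,0],[0,0,0]],[[-24.6,21.5,0],[0,0,0]],[[-24.6,21.5,0],[0,0,0]],[[-24.6,21.5,0],[0,0,0]],[[-24.6,21.5,0],[0,0,0]],[[-24.6,21.5,0],[0,0,0]],[[-24.6,21.5,0],[0,0,0]],[[-24.6,21.5,0],[0,0,0]],[[-24.6,21.5,0],[0,0,0]],[[-24.6,21.5,0],[0,0,0]],[[-24.6,21.5,0],[0,0,0]],[[-24.6,21.5,0],[0,0,0]],[[-24.6,21.5,0],[0,0,0]],[[-24.6,21.5,0],[0,0,0]],[[-24.6,21.5,0],[0,0,0]]], fingers=0, squeeze=20)

```text
time_s: 2.57
eef_pos: [539.5, 2.0, 231.3]
ee_rot: [0.0, 0.755, 0.655, 0.0]
force: [0.1, 0.0, -0.1]
grip_width: 0.001
```

Request:
play_rows(motion=[[[0,0,30],[0,0,0]],[[0,0,30],[0,0,0]],[[0,0,30],[0,0,0]],[[0,0,30],[0,0,0]],[[0,0,0],[0,0,0]],[[0,0,0],[0,0,0]],[[0,0,0],[0,0,0]]])

```text
time_s: 3.15
eef_pos: [539.8, 3.4, 113.2]
ee_rot: [0.001, 0.755, 0.656, 0.001]
force: [-0.3, -0.3, -0.1]
grip_width: -0.0
```

Run:
```python
from rig import ctrl
import cv2,numpy as np
from scipy.spatial.transform import Rotation as R
s=ctrl.sense();q=s["ee_rot"];r=R.from_quat(q[[1,2,3,0]]).as_matrix()
print(s["time_s"],s["eef_pos"],s["force"],s["grip_width"]);print(r.round(4))
k=ctrl.get_calibration("wrist");print(k)
im=ctrl.capture("wrist");T=k["tool_from_camera"]
im=im.copy()
for p in [[508.3,-218.8],[518.8,-144.5],[529.2,-70.2],[539.7,4.0]]:
    X=r.T@(np.array([*p,68])-s["eef_pos"]); c=T[:3,:3].T@(X-T[:3,3]); u=k["K"]@c; u=u/u[2]; print(p,c[2],u[:2])
    if c[2]>0: cv2.circle(im,(int(u[0]),int(u[1])),3,(255,0,0),1)
cv2.imwrite("pics/w1.png",im[:,:,::-1])
```

```text
3.15 [539.7900906    3.44801392 113.15177873] [-0.33363631 -0.30185259 -0.12969519] -0.00018725227701004414
[[ 1.406e-01  9.901e-01  2.600e-03]
 [ 9.901e-01 -1.406e-01 -6.000e-04]
 [-2.000e-04  2.600e-03 -1.000e+00]]
{'K': array([[305.44210367,   0.        , 255.42154551],
       [  0.        , 305.44210367, 192.58146033],
       [  0.        ,   0.        ,   1.        ]]), 'tool_from_camera': array([[ 9.99999181e-01,  1.15399229e-03,  5.54151379e-04,
         8.76233569e-01],
       [-1.27188633e-03,  9.44736054e-01,  3.27829484e-01,
        -8.30011452e+01],
       [-1.45214089e-04, -3.27829920e-01,  9.44736748e-01,
        -1.41894365e+02],
       [ 0.00000000e+00,  0.00000000e+00,  0.00000000e+00,
         1.00000000e+00]])}
[508.3, -218.8] 203.82367908148683 [-82.45475329 217.72319926]
[518.8, -144.5] 203.83348508206458 [ 30.00543633 217.78573692]
[529.2, -70.2] 203.8105821433353 [142.41579165 217.71224986]
[539.7, 4.0] 203.82499733991128 [254.72400848 217.79393024]
```

View pics/w1.png

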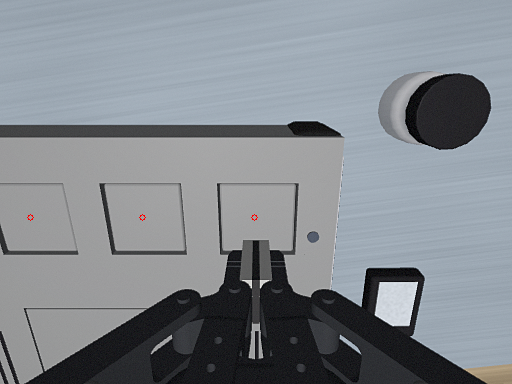

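The projected pad centres match the wrist view: pad 4 is at (255,218) with the fingertips above it. Now I'll descend to just above the pad.

Request:
play_rows(motion=[[[0,0,10],[0,0,0]],[[0,0,10],[0,0,0]],[[0,0,10],[0,0,0]],[[0,0,5],[0,0,0]],[[0,0,2],[0,0,0]],[[0,0,0],[0,0,0]],[[0,0,0],[0,0,0]],[[0,0,0],[0,0,0]]])

```text
time_s: 3.87
eef_pos: [539.1, 3.5, 74.6]
ee_rot: [0.0, 0.755, 0.655, 0.0]
force: [-0.8, -0.3, -0.7]
grip_width: 0.003
```

Request:
play_rows(motion=[[[0,0,1],[0,0,0]],[[0,0,1],[0,0,0]],[[0,0,0],[0,0,0]],[[0,0,0],[0,0,0]]])

```text
time_s: 4.2
eef_pos: [538.8, 3.6, 72.3]
ee_rot: [0.0, 0.755, 0.655, 0.0]
force: [-0.6, 0.0, 0.1]
grip_width: -0.003
```

Request:
play_rows(motion=[[[0,0,1],[0,0,0]],[[0,0,1],[0,0,0]],[[0,0,0],[0,0,0]],[[0,0,0],[0,0,0]]])

```text
time_s: 4.53
eef_pos: [538.8, 3.6, 70.2]
ee_rot: [-0.0, 0.755, 0.655, -0.0]
force: [0.2, 0.7, 0.0]
grip_width: 0.001
```

Request:
play_rows(motion=[[[0,0,0.5],[0,0,0]],[[0,0,0.5],[0,0,0]],[[0,0,0],[0,0,0]]])

```text
time_s: 4.78
eef_pos: [538.8, 3.6, 69.2]
ee_rot: [-0.0, 0.755, 0.655, -0.0]
force: [-1.0, -0.2, 0.2]
grip_width: 0.0
```

Request:
play_rows(motion=[[[0,0,0.5],[0,0,0]],[[0,0,0.5],[0,0,0]],[[0,0,0],[0,0,0]]])

```text
time_s: 5.03
eef_pos: [538.8, 3.6, 68.2]
ee_rot: [-0.0, 0.755, 0.655, -0.0]
force: [-0.8, 0.8, -0.3]
grip_width: 0.002
```

Request:
play_rows(motion=[[[0,0,0.5],[0,0,0]],[[0,0,0],[0,0,0]],[[0,0,0],[0,0,0]]])

```text
time_s: 5.28
eef_pos: [538.9, 3.6, 68.1]
ee_rot: [0.0, 0.755, 0.655, 0.0]
force: [-2.0, 0.4, 3.9]
grip_width: -0.001
```

Request:
play_rows(motion=[[[0,0,0.5],[0,0,0]],[[0,0,0],[0,0,0]],[[0,0,0],[0,0,0]]])

```text
time_s: 5.53
eef_pos: [538.9, 3.6, 68.0]
ee_rot: [0.0, 0.755, 0.656, 0.0]
force: [-4.9, 0.2, 8.6]
grip_width: -0.003
```

Pad 4 is solid: it stays at 68.0 mm under 8.6 N. Next is pad 3.

Request:
play_rows(motion=[[[0,0,-5],[0,0,0]],[[0,0,-5],[0,0,0]],[[-15,0,0],[0,0,0]],[[-15,0,0],[0,0,0]],[[-15,0,0],[0,0,0]],[[-15,0,0],[0,0,0]],[[-15,0,0],[0,0,0]],[[0,0,0],[0,0,0]],[[0,0,0],[0,0,0]],[[0,0,4],[0,0,0]],[[0,0,3],[0,0,0]],[[0,0,1],[0,0,0]],[[0,0,1],[0,0,0]],[[0,0,0],[0,0,0]],[[0,0,0],[0,0,0]]])

```text
time_s: 6.78
eef_pos: [528.3, -70.4, 68.3]
ee_rot: [0.0, 0.755, 0.656, -0.0]
force: [0.8, 0.1, -0.3]
grip_width: -0.0
```

Request:
play_rows(motion=[[[0,0,0.5],[0,0,0]],[[0,0,0.5],[0,0,0]],[[0,0,0],[0,0,0]],[[0,0,0],[0,0,0]]])

```text
time_s: 7.12
eef_pos: [528.4, -70.6, 67.5]
ee_rot: [0.0, 0.755, 0.655, 0.0]
force: [-0.7, 1.1, 3.3]
grip_width: -0.002
```

Pad 3 seems to give, reading 67.5 mm at only 3.3 N. I'll press a little further.

Request:
play_rows(motion=[[[0,0,0.5],[0,0,0]],[[0,0,0.5],[0,0,0]],[[0,0,0],[0,0,0]],[[0,0,0],[0,0,0]]])

```text
time_s: 7.45
eef_pos: [528.4, -70.6, 66.3]
ee_rot: [0.0, 0.755, 0.655, 0.0]
force: [0.4, 1.5, 3.6]
grip_width: -0.003
```

Pad 3 is the button. Now I'll press it fully in.

Request:
play_rows(motion=[[[0,0,0.7],[0,0,0]],[[0,0,0.7],[0,0,0]],[[0,0,0.7],[0,0,0]],[[0,0,0.7],[0,0,0]],[[0,0,0.5],[0,0,0]],[[0,0,0],[0,0,0]],[[0,0,0],[0,0,0]]])

```text
time_s: 8.03
eef_pos: [528.4, -70.7, 63.1]
ee_rot: [0.0, 0.755, 0.655, 0.0]
force: [0.9, 1.7, 4.3]
grip_width: 0.002
```

Request:
play_rows(motion=[[[0,0,0.5],[0,0,0]],[[0,0,0],[0,0,0]],[[0,0,0],[0,0,0]],[[0,0,0],[0,0,0]]])

```text
time_s: 8.37
eef_pos: [528.5, -70.7, 63.0]
ee_rot: [0.0, 0.755, 0.656, 0.0]
force: [-2.1, 2.5, 9.3]
grip_width: 0.004
```

It has bottomed out at 63.0 mm, which is the full 5 mm of travel. I'll hold for a moment while the door rises, then lift straight up.

Request:
play_rows(motion=[[[0,0,0],[0,0,0]],[[0,0,0],[0,0,0]],[[0,0,0],[0,0,0]],[[0,0,0],[0,0,0]],[[0,0,0],[0,0,0]],[[0,0,0],[0,0,0]],[[0,0,0],[0,0,0]],[[0,0,0],[0,0,0]],[[0,0,-3],[0,0,0]],[[0,0,-5],[0,0,0]],[[0,0,-10],[0,0,0]],[[0,0,-20],[0,0,0]],[[0,0,-20],[0,0,0]],[[0,0,-20],[0,0,0]],[[0,0,-20],[0,0,0]],[[0,0,-20],[0,0,0]],[[0,0,-20],[0,0,0]],[[0,0,-20],[0,0,0]],[[0,0,0],[0,0,0]],[[0,0,0],[0,0,0]]])

```text
time_s: 10.03
eef_pos: [528.3, -70.8, 221.4]
ee_rot: [0.001, 0.755, 0.655, 0.0]
force: [-0.0, -0.2, -0.7]
grip_width: 0.002
```

Request:
play_rows(motion=[[[0,-20,-10],[0,0,0]],[[0,-20,-10],[0,0,0]],[[0,-20,-10],[0,0,0]],[[0,-20,-5],[0,0,0]],[[0,-20,0],[0,0,0]],[[0,-20,0],[0,0,0]],[[0,-10,0],[0,0,0]],[[0,0,0],[0,0,0]],[[0,0,0],[0,0,0]],[[0,0,0],[0,0,0]]])

```text
time_s: 10.87
eef_pos: [400.2, -52.6, 255.3]
ee_rot: [-0.0, 0.755, 0.655, -0.0]
force: [0.3, 0.2, 0.1]
grip_width: -0.001
```

Run:
```python
from rig import ctrl
import cv2,numpy as np
s=ctrl.sense();print(s["time_s"],s["eef_pos"],s["force"],abs(s["dq"]).max())
t=ctrl.capture("top");c=ctrl.capture("scene")
a=cv2.resize(t[80:280,170:420],None,fx=2,fy=2);b=cv2.resize(c[120:320,70:320],None,fx=2,fy=2)
im=np.hstack([a,b]);im=cv2.resize(im,(800,320));cv2.imwrite("pics/end.png",im[:,:,::-1])
for n in("battery","driver","jar_c","spool_c","door_edge"):
    print(n,[(round(d["p"],2),[round(d["position"][0]*512),round(d["position"][1]*384)]) for d in ctrl.spot_in("top",n)][:2])
```

```text
10.8667 [400.22158473 -52.59302676 255.29034179] [0.29182002 0.19896314 0.08025008] 0.006821611437190401
battery [(0.95, [210, 159])]
driver [(0.63, [374, 217])]
jar_c [(0.78, [208, 222])]
spool_c [(0.86, [387, 158])]
door_edge [(0.93, [303, 160])]
```

View pics/end.png

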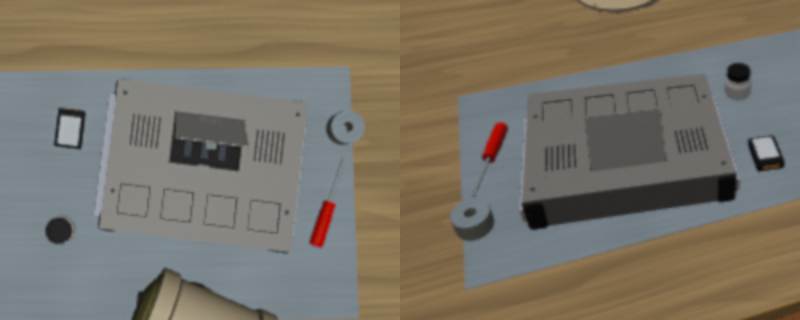

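In the top view the door stands open: its plate is at (210,128) with the dark battery bay showing below it at (205,152). The arm is well clear, and the loose things are where they were.

```bash
python3 -c "
from rig import ctrl
print(ctrl.finish_job())"
```

```text
the job is handed in; nothing more can be done
None
```

The battery door is open and standing up by itself. I handed the job in at about 11 s, well inside the 56 s limit.

- **Finding the button:** With the fingers shut, I pressed pad 4 first. It was solid, staying at 68.0 mm under 8.6 N. Pad 3 gave way at about 3.5 N, so I left pads 1 and 2 alone.
- **Pressing it:** I pushed pad 3 fully in, to 63.0 mm (5 mm of travel) with a peak reading of about 9 N. I held it for nearly a second, then lifted straight up and drew the hand back toward the robot.
- **Last checks:** The final top picture shows the door standing open with the battery bay visible. The battery, screwdriver, jar and spool were found within about 2 pixels of where they started. The force reading was near zero, with the arm clear of everything.

None of the checks disagreed. I did not measure the door's angle; I judged it open from the picture.

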